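# Load the inspection slide and hold it at the reading head

### The job

Gently lower the larger of the two white valve balls from the grey tray into the deep steel pot on the spring-return slide, without dropping it in, and let go of it. Then pull the slide out by its upright black handle until the slide's pointer lines up with the index fin of the reading head, and finish while still holding the handle there, because the slide springs back when let go. Leave the small ball, the blue bin, the can and the carton where they are.

Things in the scene. Friction and masses are not known exactly. Their poses are not given: they have to be found in the camera images.
- large_ball_center (a point): Centre of the larger valve ball: smooth white plastic sphere, 54 mm in diameter, about 0.12 kg. It sits loosely in one of two equal round seats of the tray (either one), its centre about 43 mm above the table, about 23 mm above the tray's top.
- small_ball_center (a point): Centre of the smaller valve ball: white plastic sphere, 38 mm in diameter, in the tray's other seat, centre about 32 mm above the table. Not to be moved.
- tray: Fixed grey plastic tray, 200 mm (its x) by 110 mm (its y) by 20 mm high. Two open seats (29 mm holes) lie on its x axis, 55 mm to either side of its centre. Origin: centre of its underside, on the table; z up.
- station: Fixed bed of the slide: dark steel plate 12 mm thick, x from -250 to +150 mm, y from -68 to +168 mm. Origin: on the table below the pot's axis when the slide is home; z up. The slide runs out along the bed's -x. A grey spring housing (55 mm long, 120 mm wide, top 78 mm above the table) is centred 118 mm along +x, behind the pot.
- slide (a joint): How far the slide is pulled out along the bed's -x, in m: 0 home (start), 0.095 end stop. A spring pulls it home: about 4.5 N at home, 0.9 N more per 10 mm; friction about 0.4 N, damping 15 N per m/s. No latch. Aluminium plate, top 24 mm above the table, carrying pot, pointer and handle.
- pot: Deep round open steel pot fixed on the slide: 140 mm outer diameter, 132 mm inner, 76 mm high, wall 4 mm, flat floor 6 mm thick. Origin: centre of its underside, 24 mm above the table; axes as the bed's; the rim is 100 mm above the table.
- pot_floor (a point): Centre of the pot's inner floor, 30 mm above the table, 70 mm below the rim.
- handle: Black plastic handle on the slide, 145 mm in front (bed's -x) of the pot's axis. Grip bar 16 mm thick along x, 70 mm long along y, 24 mm high, on two thin steel legs. Origin: centre of the bar, 95 mm above the table; axes as the bed's. The pot's wall is 67 mm from the bar's face; nothing stands beside or before the bar: it can be pinched from above across its thickness.
- pointer_tip (a point): Tip of the slide's pointer: a 6 mm wide aluminium finger that sticks out sideways (bed's +y) from below the pot's axis, 96 mm from that axis, 21 mm above the table. It moves with the slide.
- reader: Fixed reading head clamped on the bed at the pot's +y side, 45 to 70 mm out from the pot's home: steel foot 50 x 45 mm, black head, lens facing the pot, top 92 mm above the table. A 6 mm wide aluminium index fin points from its foot to the pot (-y). Origin: centre of the foot's underside, 12 mm above the table; axes as the bed's. At the mark, the pointer tip's x in this frame is 0.
- bin: Bystander: open blue plastic bin with brass fittings, 170 by 105 by 75 mm, at the left of the bench; origin centre of its underside.
- can: Bystander: upright metal can, 60 mm in diameter, 130 mm high, behind the tray; origin centre of its underside.
- carton: Bystander: closed cardboard carton 120 by 90 by 70 mm, at the right; origin centre of its underside.
Mind the look-alikes: they are no part of the job. Leave any green look-alike of the part that bears large_ball_center alone.

How it is judged (in metres and radians):
On the way, in this order (a step that is already met when the one before it is completed fails the run):
1. the larger ball lies on the pot's floor, let go of, with the slide still home (horizontal distance between large_ball_center and pot_floor below 0.045 m and z of large_ball_center in the frame of pot between 0.025 and 0.04 m and contact force between the fingers and large_ball below 0.05 N and linear speed of large_ball below 0.06 m/s and value of joint slide below 0.008 m), for 0.2 s.
2. the slide is pulled out by its handle until pointer and index fin line up, and kept there (x of pointer_tip in the frame of reader between -0.008 and 0.008 m and contact force between the fingers and handle above 2 N), for 0.3 s.
At the end, for the whole second after the job is handed in: The fingers still hold the handle (more than 2 N), the slide stands still with its pointer within 8 mm of the reading head's index fin along the bed, and the larger ball lies on the pot's floor, not touched by the fingers (all of step 2 and horizontal distance between large_ball_center and pot_floor below 0.045 m and z of large_ball_center in the frame of pot between 0.025 and 0.04 m and velocity of joint slide between -0.01 and 0.01 m/s and contact force between the fingers and large_ball below 0.05 N); the arm keeps its last pose, push and grip.
It fails at once if the larger ball dropped or thrown into the pot (faster than 0.75 m/s inside it, a fall of about 29 mm) (horizontal distance between large_ball_center and pot_floor below 0.066 m and z of large_ball_center in the frame of pot between 0 and 0.08 m and linear speed of large_ball above 0.75 m/s).
It fails at once if the larger ball pressed hard against the pot (over 25 N) (contact force between large_ball and pot above 25 N).
It fails at once if the small ball moved more than 30 mm (distance of small_ball_center from where it was at the start of the episode above 0.03 m).
It fails at once if the bin, the can or the carton moved more than 30 mm (distance of any of bin, can, carton from where it was at the start of the episode above 0.03 m).
It also fails if it takes over 48 s, if anything falls off the work surface, if the arm or the gripper's body presses on something with over 40 N, if the wrist force passes 120 N, or if a joint passes its speed limit or range.

### The arm

A 7-joint arm with a two-finger parallel gripper is mounted at the origin on the work surface. World frame = base frame: x ahead of the robot, y to its left, z up, the work surface at z = 0. Lengths are in m, angles in degrees, forces in N, time in s.
With the tool pointing down it reaches from about 0.425 to 0.875 m from the base axis. Payload 4.7 kg.
Tool frame: the origin (TCP) lies midway between the tips of the shut fingers; the grasp point (between the pads) lies 19 mm behind it (env.grip_point_offset is the distance from the TCP to the grasp point, in m); z points along the fingers, y is the line along which they close (so a half turn about z gives the same grasp; the last joint's range is limited). The gripper opens to 87 mm and grips with 3 to 60 N. Pads are 19 mm wide; open, the fingers measure 117 mm over their backs; the gripper's body (75 mm by 190 mm) begins 51 mm behind the grasp point.
Start: joints at [-73.505, 18.392, -4.016, 83.108, 1.295, 78.541, -3.26], TCP at [0.176, 0.626, 0.223] pointing down, gripper open.
Joint ranges: [-163.93, 163.93], [-17.29, 119.83], [-79.2, 71.16], [3.27, 140.29], [-89.18, 269.18], [5.43, 117.66], [-154.24, 154.24]. Speed limits (degrees/s): [147.25, 147.25, 180, 180, 180, 180, 180].

### API

Orientations are given as [roll, pitch, yaw] about the fixed x, y, z axes, in that order (R = Rz(yaw) Ry(pitch) Rx(roll)).
In Python, from cell import env gives the robot as it stands.
- The arm moves only by the shell command python3 -m jog 'ROWS' [FORCE]. ROWS is JSON, a list of rows, each a list of 7 numbers: the shift along the tool's x, y, z in m, then the turn, a rotation vector about the tool's x, y, z in rad, then the finger opening in m, from 0 to 0.087. A call has 1 to 12 rows; each row shifts and turns the commanded pose from where the row before left it, along the tool's axes as they then stand; what a row does not reach is not made up. A row lasts 1/12 s, in which the tool goes at most 41.7 mm and 7.16 degrees, less where a joint would pass 70% of its speed; a pose out of reach is approached as far as the arm can. A call is refused whole if a number of a shift passes 0.0417 or a number of a turn 0.125, either way. A call with a gripper value outside its range is refused whole. The fingers move at their own pace and stop on an object; FORCE is the grip in N (left out, the last holds). Time passes only in rows, so rows that do not move let the fingers close. It gives the time, the measured TCP pose, the force, the opening and the grip force at its end, in the units of the state.
- env.get_obs(): the state, without advancing time (a new reading comes with each control period).
- env.read_camera(name): name is "scene" or "top" or "wrist"; returns the picture (400x640x3 uint8, blue, green, red); there is no depth.
- env.get_calibration(name): a dict with "fov_y" (degrees; the focal length in pixels is half the picture's height over the tangent of half this angle, whatever the lens; pixels are square), "cx", "cy" (the principal point, pixels), "pose" (4x4, takes a point from camera to world coordinates). Camera axes: x right, y up, looking along -z (the intrinsics and any distortion apply to the point x, -y, -z); pixel columns grow to the right and rows downward; lengths in m; the calibration is good to about 2 mm. A picture is of the moment at which its call begins: read the wrist's pose just before it. get_calibration takes no time and is no camera call; for the wrist camera it gives the pose at the moment of the call.
- env.sign_off(): hands the job in; it is judged then, once.
The state is a dict: "time_s": time; "qpos": joint angles; "joint_velocities": joint speeds; "effort": joint torques, N m; "tool_pos": TCP position; "tool_rot": TCP orientation; "force": force on the tool from outside, world axes, zero at the start; "wrist_torque": the same for the moment, N m; "grip_width": finger opening in m; "grasp_force": force on a finger pad.
Only numpy, scipy, OpenCV 4.12 (cv2) and the standard library are available. Lean on these libraries where they do the work, as an engineer would, in place of code of your own. Each camera call takes 0.05 s, during which the arm holds its last target. There are 200 camera calls.

## Working session

There is one attempt and no reset: what is moved stays moved. The work goes in short steps, Python scripts to look and compute and a shell command to move; the robot and the scene stay as the last step left them, time stands still between calls to the robot, and variables do not carry over. Pictures are saved under pics/ and viewed, at most 10 in all, crops included, and the job is handed in when it is done.

```bash
ls; mkdir -p pics
python3 - <<'E'
from cell import env
import cv2,numpy as np
for n in ("scene","top","wrist"):
    c=env.get_calibration(n); print(n,{k:(np.round(v,4).tolist() if k=='pose' else v) for k,v in c.items()})
    cv2.imwrite(f'pics/{n}0.png',env.read_camera(n))
o=env.get_obs(); print(o['tool_pos'],o['tool_rot'],o['time_s'],env.grip_point_offset)
a=cv2.imread('pics/scene0.png');b=cv2.imread('pics/top0.png')
E
```

```text
pics
scene {'fov_y': 57.552749807153816, 'cx': 325.0968704977853, 'cy': 193.5176024795872, 'pose': [[0.5862, -0.5635, 0.5821, 1.3483], [0.8101, 0.3983, -0.4302, -0.5685], [0.0106, 0.7238, 0.69, 0.9743], [0.0, 0.0, 0.0, 1.0]]}
top {'fov_y': 44.79189349654153, 'cx': 311.8608377043404, 'cy': 200.28681192039932, 'pose': [[0.0224, 0.9826, -0.1842, 0.3156], [-0.9997, 0.0223, -0.0026, -0.0208], [0.0015, 0.1842, 0.9829, 1.5631], [0.0, 0.0, 0.0, 1.0]]}
wrist {'fov_y': 60.20156849993913, 'cx': 324.67907614985995, 'cy': 200.73315758709518, 'pose': [[0.2706, -0.9344, -0.2318, 0.1127], [0.9627, 0.2624, 0.0664, 0.6437], [-0.0012, -0.2411, 0.9705, 0.3839], [0.0, 0.0, 0.0, 1.0]]}
[0.1756976  0.62541056 0.22174112] [-1.79922008e+02  6.37025436e-03  1.64314443e+02] 0.15 0.0187
```

View pics/scene0.png

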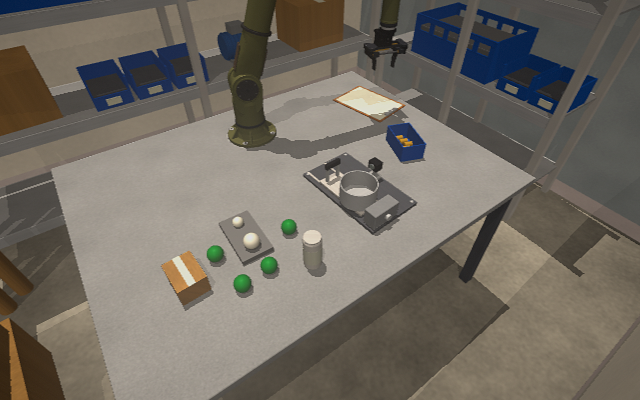

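View pics/top0.png

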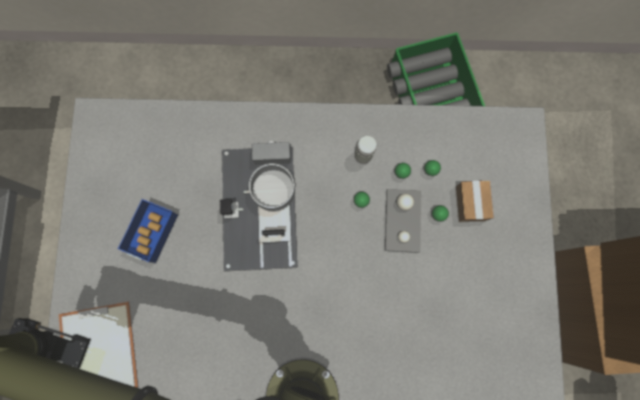

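The larger white ball is at top (405,202) / scene (251,241), and the small one at top (404,237) / scene (238,222). The four green spheres are look-alikes. The pot is at top (272,187), the handle at (272,232) and the reader at (229,207). Next I'll measure these and check them in an enlarged crop.

```bash
cat > h.py <<'E'
import numpy as np,cv2
def ray(c,u,v):
    f=200/np.tan(np.radians(c['fov_y'])/2)
    T=np.array(c['pose']); d=T[:3,:3]@np.array([(u-c['cx'])/f,-(v-c['cy'])/f,-1]); return T[:3,3],d/np.linalg.norm(d)
def plane(c,u,v,z):
    o,d=ray(c,u,v); return o+d*(z-o[2])/d[2]
def tri(*obs):
    A=np.zeros((3,3));b=np.zeros(3);R=[ray(*x) for x in obs]
    for o,d in R:
        P=np.eye(3)-np.outer(d,d);A+=P;b+=P@o
    p=np.linalg.solve(A,b); return p,[1e3*np.linalg.norm((np.eye(3)-np.outer(d,d))@(p-o)) for o,d in R]
def proj(c,p):
    T=np.array(c['pose']);q=T[:3,:3].T@(np.array(p)-T[:3,3]);f=200/np.tan(np.radians(c['fov_y'])/2)
    return c['cx']-f*q[0]/q[2],c['cy']+f*q[1]/q[2]
def blobs(m,lo=10):
    n,_,s,c=cv2.connectedComponentsWithStats(m.astype(np.uint8));return [(s[i].tolist(),c[i].round(1).tolist()) for i in range(1,n) if s[i][4]>=lo]
E
python3 - <<'E'
from h import *
from cell import env
T=cv2.imread('pics/top0.png');S=cv2.imread('pics/scene0.png')
ct,cs=env.get_calibration('top'),env.get_calibration('scene')
for n,im,(x0,y0,x1,y1) in (('top',T,(380,185,425,255)),('scene',S,(215,205,280,265))):
    c=im[y0:y1,x0:x1].astype(int); m=(c.min(2)>150)
    print(n,[(s,[p[0]+x0,p[1]+y0]) for s,p in blobs(m)])
def up(im,x0,y0,w,h,s):return cv2.resize(im[y0:y0+h,x0:x0+w],None,fx=s,fy=s,interpolation=cv2.INTER_CUBIC)
a=np.hstack([up(T,215,140,90,135,4)[:540],up(S,300,145,120,90,3.667)[:330].copy() if 0 else cv2.copyMakeBorder(up(S,300,145,120,90,3.6),0,540-324,0,0,cv2.BORDER_CONSTANT)])
b=up(S,205,205,108,54,4); a[324:540,360:792]=b
cv2.imwrite('pics/crop1.png',a);print(a.shape)
E
```

```text
top [([20, 10, 13, 14, 151], [406.1, 201.3]), ([20, 47, 10, 10, 78], [404.4, 236.3])]
scene [([15, 0, 9, 5, 25], [234.4, 206.9]), ([52, 0, 6, 6, 19], [269.5, 207.5]), ([58, 0, 7, 5, 18], [275.9, 206.5]), ([0, 2, 28, 13, 134], [224.6, 213.3]), ([34, 6, 7, 4, 10], [251.7, 212.8]), ([18, 12, 9, 7, 54], [236.8, 220.0]), ([0, 16, 7, 11, 29], [217.2, 225.3]), ([49, 25, 16, 34, 158], [273.5, 241.4]), ([29, 28, 13, 12, 131], [249.9, 238.3]), ([10, 36, 6, 7, 19], [227.6, 244.7]), ([16, 47, 5, 4, 10], [233.3, 253.7]), ([37, 52, 12, 8, 30], [257.2, 261.6])]
(540, 792, 3)
```

View pics/crop1.png

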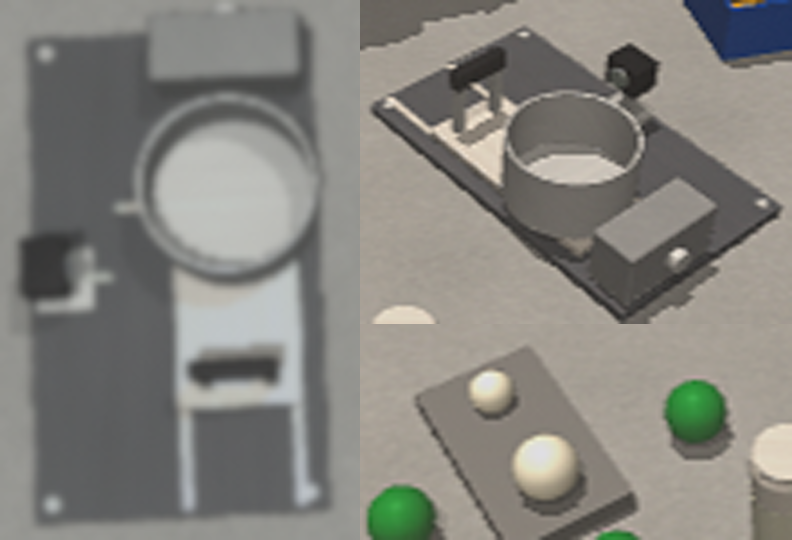

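The crop confirms it. The large white ball is at crop (546,467), which is scene (251.5,240.7), next to the smaller one at (491,392). It's white and clearly bigger, so it fits; the green ones don't. In the top half, the pot rim centre is about (271.6,186), the bar (274,232), the pointer tip (243.8,191.7) and the fin tip (243,209.2).

Run:
```python
from h import *
from cell import env
ct,cs=env.get_calibration('top'),env.get_calibration('scene')
S=lambda x,y:(300+(x-360)/3.6,145+y/3.6); T=lambda x,y:(215+x/4,140+y/4); B=lambda x,y:(205+(x-360)/4,205+(y-324)/4)
print('large',tri((ct,405.7,201.8),(cs,*B(546,467))),'small',tri((ct,404.3,236.6),(cs,*B(491,393))))
print('bar',tri((ct,*T(236,366)),(cs,*S(478,69))), 'rim',tri((ct,*T(226.5,184)),(cs,*S(574,138))))
for n,a,z in (('large',(405.7,201.8),.043),('rim',T(226.5,184),.1),('bar',T(236,368),.095),('ptr',T(115,207),.021),('fin',T(112,277),.021),('scrA',T(45,53),.012),('scrB',T(52,505),.012)):
    print(n,plane(ct,*a,z).round(4))
print(plane(ct,*T(187,510),.015),plane(ct,*T(180,285),.015))
```

```text
large (array([ 0.60314931, -0.31478416,  0.04177577]), [np.float64(1.2560106321722146), np.float64(1.2560106321721658)]) small (array([ 0.4929148 , -0.3116013 ,  0.02946353]), [np.float64(0.867203790543617), np.float64(0.8672037905435277)])
bar (array([0.49215656, 0.09704114, 0.09611296]), [np.float64(1.2474066140562552), np.float64(1.2474066140561653)]) rim (array([0.63407183, 0.11028562, 0.09504432]), [np.float64(2.001807982747726), np.float64(2.0018079827477795)])
large [ 0.6024 -0.3157  0.043 ]
rim [0.6318 0.1082 0.1   ]
bar [0.4901 0.096  0.095 ]
ptr [0.6278 0.2048 0.021 ]
fin [0.5702 0.2044 0.021 ]
scrA [0.7583 0.2703 0.012 ]
scrB [0.3876 0.2444 0.012 ]
[0.38593785 0.13695119 0.015     ] [0.56592631 0.15007445 0.015     ]
```

Bed yaw comes out near 4°, and the two-view heights agree with the text. Now I'll arc around the base and stop over the station for a wrist view.

```bash
python3 -m jog '[[-0.039,0,0,0,0,0.06,0.087],[-0.039,0,0,0,0,0.06,0.087],[-0.039,0,0,0,0,0.06,0.087],[-0.039,0,0,0,0,0.06,0.087],[-0.039,0,0,0,0,0.06,0.087],[-0.039,0,0,0,0,0.06,0.087],[-0.039,0,0,0,0,0.06,0.087],[-0.039,0,0,0,0,0.06,0.087],[-0.039,0,0,0,0,0.06,0.087],[-0.039,0,0,0,0,0.06,0.087],[-0.039,0,0,0,0,0.06,0.087],[-0.039,0,0,0,0,0.06,0.087]]' 20
python3 -m jog '[[-0.039,0,0,0,0,0.06,0.087],[-0.039,0,0,0,0,0.06,0.087],[-0.039,0,0,0,0,0.06,0.087],[-0.039,0,0,0,0,0.06,0.087],[-0.039,-0.01,0,0,0,0.06,0.087],[-0.03,-0.02,0,0,0,0.06,0.087],[0,-0.02,0,0,0,0,0.087],[0,-0.02,0,0,0,0,0.087],[0,0,0,0,0,0,0.087],[0,0,0,0,0,0,0.087]]'
python3 - <<'E'
from h import *
from cell import env
import json
c=env.get_calibration('wrist'); cv2.imwrite('pics/w1.png',env.read_camera('wrist')); c['pose']=np.array(c['pose']).tolist(); json.dump(c,open('w1.json','w'))
E
```

```text
time_s: 1.15
tool_pos: [0.5539, 0.3643, 0.2221]
tool_rot: [-180.0, 0.0, 122.9]
force: [-0.0, 0.8, 0.3]
grip_width: 0.0872
grasp_force: 0.0
time_s: 1.98
tool_pos: [0.5785, 0.1452, 0.2227]
tool_rot: [180.0, -0.1, 102.4]
force: [0.6, 0.9, 0.6]
grip_width: 0.0869
grasp_force: 0.0
```

View pics/w1.png

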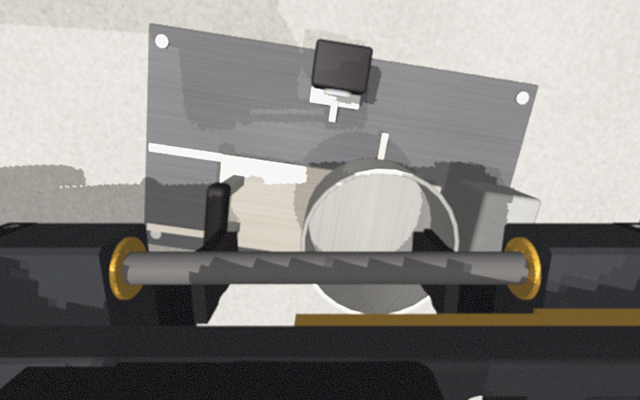

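The wrist view shows the screws at (162,41) and (523,98), the fin tip at (333,120), the pointer tip at (384,134), the bar's +y end around (219,185) and the pot rim. I'll compute the bed frame from these.

Run:
```python
from h import *
from cell import env
import json
w=json.load(open('w1.json')); ct=env.get_calibration('top')
a=plane(w,162,41,.013);b=plane(w,523,98,.013);e=(b-a)/np.linalg.norm(b-a);yaw=np.arctan2(e[1],e[0]);print('yaw',np.degrees(yaw),np.linalg.norm(b-a))
p=plane(w,384.5,134,.021);f=plane(w,332.5,120,.021);ex=np.array([np.cos(yaw),np.sin(yaw),0]);ey=np.array([-ex[1],ex[0],0])
print('ptr',p,'fin',f,'dx',(p-f)@ex)
pot=p-.096*ey; print('pot from ptr',pot,'bar from it',pot-.145*ex)
bt=(ct,215+236/4,140+366/4)
print('rim pts',[plane(w,*q,.1) for q in ((380,170),(303,240),(458,235))])
print('bar end',plane(w,219,184,.107),'exp',pot-.145*ex+.035*ey)
im=cv2.imread('pics/w1.png');m=im.min(2)>200
print([x for x in blobs(m[20:145,145:540],15) if x[0][4]<1500])
```

```text
yaw 3.9899441440737062 0.37145643915518045
ptr [0.62915829 0.20457918 0.021     ] fin [0.57334845 0.20676674 0.021     ] dx 0.05552236808095695
pot from ptr [0.63583811 0.10881185 0.021     ] bar from it [0.49118955 0.09872255 0.021     ]
rim pts [array([0.61896476, 0.17627117, 0.1       ]), array([0.56871933, 0.10194562, 0.1       ]), array([0.69990359, 0.135551  , 0.1       ])]
bar end [0.49156551 0.13746956 0.107     ] exp [0.4887542  0.13363772 0.021     ]
[([0, 0, 40, 125, 403], [7.4, 34.3]), ([39, 0, 42, 13, 360], [60.3, 4.9]), ([10, 14, 13, 14, 140], [16.2, 20.6]), ([165, 67, 49, 35, 607], [184.7, 80.7]), ([372, 72, 12, 12, 119], [377.3, 77.5]), ([235, 113, 9, 12, 76], [239.1, 118.5]), ([4, 123, 12, 2, 17], [8.5, 123.7])]
```

```bash
python3 -m jog '[[-0.039,0.007,0,0,0,0.06,0.08],[-0.039,0.007,0,0,0,0.06,0.08],[-0.039,0.007,0,0,0,0.06,0.08],[-0.039,0.007,0,0,0,0.06,0.08],[-0.039,0.007,0,0,0,0.06,0.08],[-0.039,0.007,0,0,0,0.06,0.08],[-0.039,0.007,0,0,0,0.06,0.08],[-0.039,0.007,0,0,0,0.06,0.08],[-0.039,0.007,0,0,0,0.06,0.08],[-0.039,0.007,0,0,0,0.06,0.08],[-0.039,0.007,0,0,0,0.06,0.08],[-0.039,0.007,0,0,0,0.06,0.08]]'
python3 -m jog '[[-0.04,0,0,0,0,0,0.08],[-0.04,0,0,0,0,0,0.08],[-0.03,0,0,0,0,0,0.08],[0,0,0,0,0,0,0.08],[0,0,0,0,0,0,0.08]]'
python3 - <<'E'
from h import *
from cell import env
import json
c=env.get_calibration('wrist'); im=env.read_camera('wrist');cv2.imwrite('pics/w2.png',im); c['pose']=np.array(c['pose']).tolist(); json.dump(c,open('w2.json','w'))
print('expected px',proj(c,[.603,-.315,.042]))
E
```

```text
time_s: 3.03
tool_pos: [0.61, -0.3206, 0.2219]
tool_rot: [180.0, 0.1, 61.1]
force: [1.0, -0.2, -0.5]
grip_width: 0.0799
grasp_force: 0.0
time_s: 3.45
tool_pos: [0.5547, -0.4185, 0.2222]
tool_rot: [-180.0, 0.1, 60.9]
force: [-0.1, 1.0, -0.4]
grip_width: 0.08
grasp_force: 0.0
expected px (np.float64(316.29053235021786), np.float64(61.447633432823466))
```

View pics/w2.png

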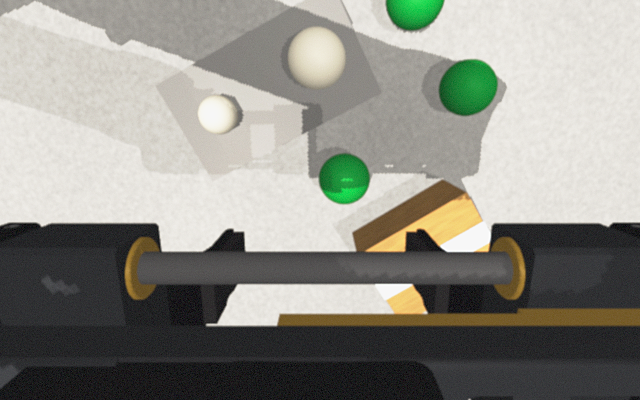

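Large ball at (316.5,57), radius about 29 px; small ball at (217,114). I'll triangulate across the three views.

Run:
```python
from h import *
from cell import env
import json
w=json.load(open('w2.json')); ct,cs=env.get_calibration('top'),env.get_calibration('scene')
o=(ct,405.7,201.8),(cs,251.5,240.7),(w,316.5,57)
print(tri(*o));print(tri(o[0],o[2]),tri(o[1],o[2]))
p=plane(w,316.5,57,.043);print('wrist plane',p)
s=env.get_obs();t=s['tool_pos'];yaw=np.radians(s['tool_rot'][2]);X=np.array([np.cos(yaw),np.sin(yaw)]);Y=np.array([np.sin(yaw),-np.cos(yaw)])
q=(p[:2]+tri(*o)[0][:2])/2;d=q-t[:2];print(q,'tool shift',d@X,d@Y,'down to',t[2]-(.045-.0187))
```

```text
(array([ 0.60391148, -0.31382118,  0.04315982]), [np.float64(2.4018063354152015), np.float64(0.615996731558957), np.float64(2.1847990127787615)])
(array([ 0.60284782, -0.31363794,  0.05019605]), [np.float64(1.9084159031536585), np.float64(1.9084159031535608)]) (array([ 0.60483255, -0.31295024,  0.04328766]), [np.float64(1.0336109894753438), np.float64(1.0336109894751937)])
wrist plane [ 0.60501088 -0.31187672  0.043     ]
[ 0.60446118 -0.31284895] tool shift 0.11345180771876871 -0.007813756236641392 down to 0.19572409274637392
```

```bash
python3 -m jog '[[0.04,-0.002,0,0,0,0,0.08],[0.04,-0.003,0,0,0,0,0.08],[0.0335,-0.003,0.01,0,0,0,0.08],[0,0,0.035,0,0,0,0.08],[0,0,0.035,0,0,0,0.08],[0,0,0.03,0,0,0,0.08],[0,0,0.02,0,0,0,0.08],[0,0,0,0,0,0,0.08]]'
python3 - <<'E'
from h import *
from cell import env
s=env.get_obs();t=s['tool_pos'];yaw=np.radians(s['tool_rot'][2]);X=np.array([np.cos(yaw),np.sin(yaw)]);Y=np.array([np.sin(yaw),-np.cos(yaw)])
d=np.array([.6045,-.313])-t[:2];print(t,s['tool_rot'],'tool shift',d@X,d@Y,'down',t[2]-.026)
E
```

```text
time_s: 4.17
tool_pos: [0.6026, -0.3073, 0.0866]
tool_rot: [-179.5, -0.0, 61.4]
force: [-1.1, 0.4, -0.6]
grip_width: 0.0798
grasp_force: 0.0
[ 0.60259316 -0.30732843  0.08660522] [-1.79465094e+02 -2.65688726e-03  6.14416990e+01] tool shift -0.0040699452688676245 0.004386140514975423 down 0.060605216424612876
```

```bash
python3 -m jog '[[-0.003,0.003,0.012,0,0,0,0.08],[0,0,0.014,0,0,0,0.08],[0,0,0.012,0,0,0,0.08],[0,0,0.008,0,0,0,0.08],[0,0,0.004,0,0,0,0.08],[0,0,0,0,0,0,0.08],[0,0,0,0,0,0,0.08]]'
python3 - <<'E'
from h import *
from cell import env
s=env.get_obs();t=s['tool_pos'];yaw=np.radians(s['tool_rot'][2]);X=np.array([np.cos(yaw),np.sin(yaw)]);Y=np.array([np.sin(yaw),-np.cos(yaw)])
d=np.array([.6045,-.313])-t[:2];print('tool shift',d@X,d@Y,'down',t[2]-.026)
E
```

```text
time_s: 4.75
tool_pos: [0.6051, -0.3165, 0.0428]
tool_rot: [180.0, -0.0, 61.2]
force: [-1.1, -0.1, -0.4]
grip_width: 0.0806
grasp_force: 0.0
tool shift 0.0027821878540416145 -0.002216336061012692 down 0.01677495484065179
```

```bash
python3 -m jog '[[0.003,-0.002,0.006,0,0,0,0.08],[0,0,0.006,0,0,0,0.08],[0,0,0.004,0,0,0,0.08],[0,0,0,0,0,0,0.08],[0,0,0,0,0,0,0.065],[0,0,0,0,0,0,0.058],[0,0,0,0,0,0,0.05],[0,0,0,0,0,0,0.04],[0,0,0,0,0,0,0.04],[0,0,0,0,0,0,0.04],[0,0,0,0,0,0,0.04],[0,0,0,0,0,0,0.04]]' 15
```

```text
time_s: 5.75
tool_pos: [0.6047, -0.3129, 0.0267]
tool_rot: [180.0, -0.0, 61.2]
force: [-0.4, 0.3, 1.0]
grip_width: 0.053
grasp_force: 15.0
```

```bash
python3 -m jog '[[0,0,-0.006,0,0,0,0.04],[0,0,-0.012,0,0,0,0.04],[0,0,-0.018,0,0,0,0.04],[0,0,-0.024,0,0,0,0.04],[0,0,-0.025,0,0,0,0.04],[0,0,-0.025,0,0,0,0.04],[0,0,-0.025,0,0,0,0.04],[0,0,-0.02,0,0,0,0.04],[0,0,-0.012,0,0,0,0.04],[0,0,-0.006,0,0,0,0.04],[0,0,0,0,0,0,0.04],[0,0,0,0,0,0,0.04]]'
python3 - <<'E'
from h import *
from cell import env
im=env.read_camera('scene');cv2.imwrite('pics/s2.png',cv2.resize(im[120:300,180:420],None,fx=3,fy=3))
E
```

```text
time_s: 6.75
tool_pos: [0.6043, -0.3125, 0.1988]
tool_rot: [-179.9, -0.0, 61.2]
force: [0.8, -0.6, -1.3]
grip_width: 0.0531
grasp_force: 15.0
```

View pics/s2.png

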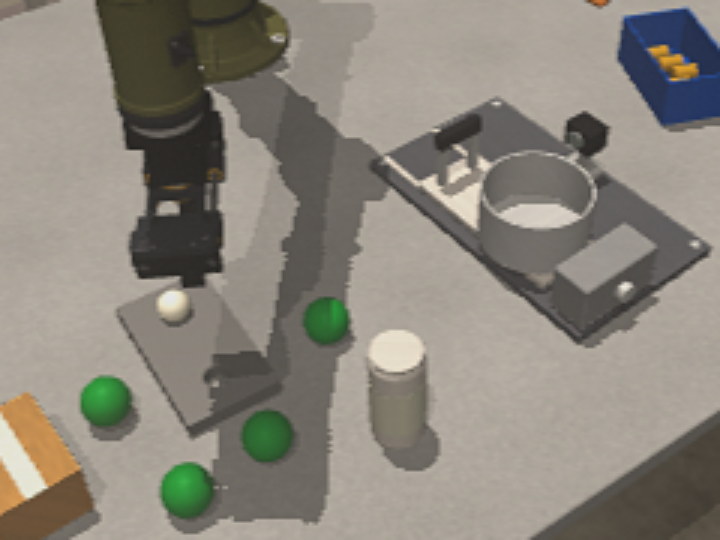

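Ball held at crop (168,210), its seat empty at (212,377), small ball undisturbed. Carrying it to the pot.

```bash
python3 -m jog '[[0.01,0,0,0,0,-0.01,0.04],[0.02,-0.001,0,0,0,-0.025,0.04],[0.026,-0.002,0,0,0,-0.036,0.04],[0.03,-0.003,0,0,0,-0.04,0.04],[0.03,-0.003,0,0,0,-0.04,0.04],[0.03,-0.003,0,0,0,-0.04,0.04],[0.03,-0.003,0,0,0,-0.04,0.04],[0.03,-0.003,0,0,0,-0.04,0.04],[0.03,-0.003,0,0,0,-0.04,0.04],[0.03,-0.003,0,0,0,-0.04,0.04],[0.03,-0.003,0,0,0,-0.04,0.04],[0.03,-0.003,0,0,0,-0.04,0.04]]'
python3 -m jog '[[0.03,-0.003,0,0,0,-0.04,0.04],[0.026,-0.003,0,0,0,-0.036,0.04],[0.02,-0.002,0,0,0,-0.04,0.04],[0.01,0,0,0,0,-0.04,0.04],[0,0,0,0,0,-0.02,0.04],[0,0,0,0,0,0,0.04],[0,0,0,0,0,0,0.04],[0,0,0,0,0,0,0.04]]'
cat > d.py <<'E'
from h import *
from cell import env
import sys
g=np.array([float(a) for a in sys.argv[1:4]])
s=env.get_obs();t=s['tool_pos'];yaw=np.radians(s['tool_rot'][2]);X=np.array([np.cos(yaw),np.sin(yaw)]);Y=np.array([np.sin(yaw),-np.cos(yaw)])
d=g[:2]-t[:2];print('tool shift',d@X,d@Y,'down',t[2]-g[2],'turn to yaw94',np.radians(s['tool_rot'][2]-94))
E
python3 d.py .6355 .109 .038
```

```text
time_s: 7.8
tool_pos: [0.6741, 0.0087, 0.1986]
tool_rot: [-179.9, -0.1, 86.2]
force: [-0.1, -0.3, -1.3]
grip_width: 0.0531
grasp_force: 15.0
time_s: 8.47
tool_pos: [0.669, 0.0873, 0.1997]
tool_rot: [180.0, 0.1, 95.7]
force: [-0.5, -0.0, -0.0]
grip_width: 0.0532
grasp_force: 15.0
tool shift 0.02498007942360402 -0.03118444991520464 down 0.1617328104803241 turn to yaw94 0.030152136548618754
```

```bash
python3 -m jog '[[0.01,-0.01,0,0,0,0.03,0.04],[0.01,-0.012,0,0,0,0,0.04],[0.005,-0.009,0,0,0,0,0.04],[0,0,0.01,0,0,0,0.04],[0,0,0.02,0,0,0,0.04],[0,0,0.02,0,0,0,0.04],[0,0,0,0,0,0,0.04],[0,0,0,0,0,0,0.04],[0,0,0,0,0,0,0.04]]'; python3 d.py .6355 .109 .043
```

```text
time_s: 9.22
tool_pos: [0.6365, 0.1117, 0.1503]
tool_rot: [179.9, 0.0, 94.2]
force: [0.0, 0.2, 0.6]
grip_width: 0.053
grasp_force: 15.0
tool shift -0.0026687948370922652 -0.00117795352238918 down 0.10733673510759915 turn to yaw94 0.0031037993525414214
```

```bash
python3 -m jog '[[-0.0025,-0.001,0.01,0,0,0,0.04],[0,0,0.016,0,0,0,0.04],[0,0,0.018,0,0,0,0.04],[0,0,0.018,0,0,0,0.04],[0,0,0.016,0,0,0,0.04],[0,0,0.012,0,0,0,0.04],[0,0,0.008,0,0,0,0.04],[0,0,0.006,0,0,0,0.04],[0,0,0,0,0,0,0.04],[0,0,0,0,0,0,0.04],[0,0,0,0,0,0,0.04]]'; python3 d.py .6355 .109 .041
```

```text
time_s: 10.13
tool_pos: [0.6358, 0.1101, 0.0466]
tool_rot: [179.9, -0.0, 94.2]
force: [0.0, 0.3, -0.6]
grip_width: 0.0529
grasp_force: 15.0
tool shift -0.0010982923202661969 -0.00033259704742442833 down 0.0056242529439674074 turn to yaw94 0.004219484558347685
```

```bash
python3 -m jog '[[0,0,0.002,0,0,0,0.04],[0,0,0.002,0,0,0,0.04],[0,0,0.001,0,0,0,0.04],[0,0,0,0,0,0,0.04],[0,0,0,0,0,0,0.04],[0,0,0,0,0,0,0.04]]'
```

```text
time_s: 10.63
tool_pos: [0.6352, 0.1101, 0.041]
tool_rot: [180.0, -0.0, 94.2]
force: [-0.4, -0.9, 2.3]
grip_width: 0.053
grasp_force: 15.0
```

Light contact (2.3 N up) at the expected height, so I'll release gently and rise.

```bash
python3 -m jog '[[0,0,0,0,0,0,0.055],[0,0,0,0,0,0,0.06],[0,0,0,0,0,0,0.066],[0,0,0,0,0,0,0.07],[0,0,0,0,0,0,0.07],[0,0,0,0,0,0,0.07],[0,0,0,0,0,0,0.07]]'
python3 -m jog '[[0,0,-0.006,0,0,0,0.07],[0,0,-0.016,0,0,0,0.07],[0,0,-0.025,0,0,0,0.07],[0,0,-0.03,0,0,0,0.07],[0,0,-0.03,0,0,0,0.07],[0,0,-0.025,0,0,0,0.07],[0,0,-0.015,0,0,0,0.07],[0,0,0,0,0,0,0.07],[0,0,0,0,0,0,0.07]]'
python3 d.py .491 .0985 .08
python3 - <<'E'
from h import *
from cell import env
im=env.read_camera('top');im2=env.read_camera('scene')
cv2.imwrite('pics/s3.png',np.hstack([cv2.resize(im[140:275,215:305],(360,540),interpolation=2),cv2.resize(im2[130:240,300:380],(392,540),interpolation=2)]))
E
```

```text
time_s: 11.22
tool_pos: [0.6349, 0.11, 0.0405]
tool_rot: [-180.0, -0.0, 94.2]
force: [0.7, 0.2, 0.2]
grip_width: 0.0695
grasp_force: 0.0
time_s: 11.97
tool_pos: [0.6355, 0.11, 0.1888]
tool_rot: [179.9, -0.0, 94.2]
force: [-0.1, -0.2, -0.1]
grip_width: 0.0702
grasp_force: 0.0
tool shift -0.0008378211513279288 -0.14491213765059002 down 0.10879002572461503 turn to yaw94 0.004136105223952222
```

View pics/s3.png

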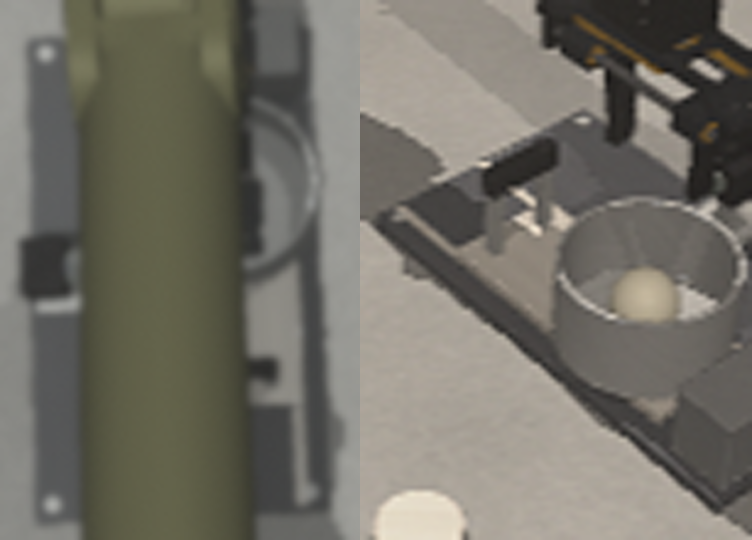

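The ball rests on the pot's floor (crop (645,295)) and the pot is at home. Going over the handle.

```bash
python3 -m jog '[[-0.001,-0.015,0,0,0,0,0.07],[0,-0.03,0,0,0,0,0.07],[0,-0.035,0,0,0,0,0.07],[0,-0.03,0,0,0,0,0.07],[0,-0.02,0,0,0,0.004,0.07],[0,-0.01,0.01,0,0,0,0.07],[0,-0.005,0.015,0,0,0,0.07],[0,0,0.015,0,0,0,0.07],[0,0,0,0,0,0,0.07],[0,0,0,0,0,0,0.07],[0,0,0,0,0,0,0.07]]'
python3 d.py .491 .0985 .078
```

```text
time_s: 12.98
tool_pos: [0.4905, 0.0983, 0.1476]
tool_rot: [-180.0, 0.0, 94.0]
force: [-0.3, -0.0, 0.2]
grip_width: 0.0701
grasp_force: 0.0
tool shift 0.00017844230905801031 0.0005239078266935477 down 0.06955822098835633 turn to yaw94 8.326453067939894e-05
```

```bash
python3 -m jog '[[0,0,0.01,0,0,0,0.07],[0,0,0.015,0,0,0,0.07],[0,0,0.015,0,0,0,0.07],[0,0,0.013,0,0,0,0.07],[0,0,0.01,0,0,0,0.07],[0,0,0.0065,0,0,0,0.07],[0,0,0,0,0,0,0.07],[0,0,0,0,0,0,0.07]]' 
python3 -m jog '[[0,0,0,0,0,0,0.05],[0,0,0,0,0,0,0.035],[0,0,0,0,0,0,0.025],[0,0,0,0,0,0,0.018],[0,0,0,0,0,0,0.01],[0,0,0,0,0,0,0.005],[0,0,0,0,0,0,0.005],[0,0,0,0,0,0,0.005]]' 35
```

```text
time_s: 13.65
tool_pos: [0.4905, 0.0983, 0.0781]
tool_rot: [-180.0, 0.0, 94.0]
force: [-0.5, 0.1, -0.4]
grip_width: 0.0699
grasp_force: 0.0
time_s: 14.32
tool_pos: [0.4904, 0.0984, 0.0781]
tool_rot: [180.0, -0.0, 94.0]
force: [0.3, -0.0, 0.3]
grip_width: 0.0247
grasp_force: 0.0
```

```bash
python3 -m jog '[[0,0,0,0,0,0,0.005],[0,0,0,0,0,0,0.005],[0,0,0,0,0,0,0.005],[0,0,0,0,0,0,0.005],[0,0,0,0,0,0,0.005]]' 35
```

```text
time_s: 14.73
tool_pos: [0.491, 0.0984, 0.0781]
tool_rot: [179.9, -0.0, 94.0]
force: [4.0, 0.8, -2.9]
grip_width: 0.0159
grasp_force: 35.0
```

Handle gripped (15.9 mm). Pulling smoothly.

```bash
python3 -m jog '[[0,-0.002,0,0,0,0,0.005],[0,-0.004,0,0,0,0,0.005],[0,-0.006,0,0,0,0,0.005],[0,-0.006,0,0,0,0,0.005],[0,-0.006,0,0,0,0,0.005],[0,-0.006,0,0,0,0,0.005],[0,-0.006,0,0,0,0,0.005],[0,-0.006,0,0,0,0,0.005],[0,-0.004,0,0,0,0,0.005],[0,-0.002,0,0,0,0,0.005],[0,0,0,0,0,0,0.005],[0,0,0,0,0,0,0.005]]'
python3 - <<'E'
from h import *
from cell import env
import json
print(env.get_obs()['tool_pos'])
c=env.get_calibration('wrist'); im=env.read_camera('wrist');c['pose']=np.array(c['pose']).tolist(); json.dump(c,open('w3.json','w'))
print('fin',proj(c,[.5733,.2068,.021]))
t=env.read_camera('scene'); 
a=cv2.resize(im[:240,200:560],(720,480)); cv2.imwrite('pics/w3.png',a)
E
```

```text
time_s: 15.73
tool_pos: [0.4441, 0.0952, 0.0781]
tool_rot: [179.8, -0.0, 94.0]
force: [9.1, 0.9, -8.6]
grip_width: 0.016
grasp_force: 35.0
[0.44414899 0.09515025 0.07811232]
fin (np.float64(554.386759727833), np.float64(51.84389130135136))
```

View pics/w3.png

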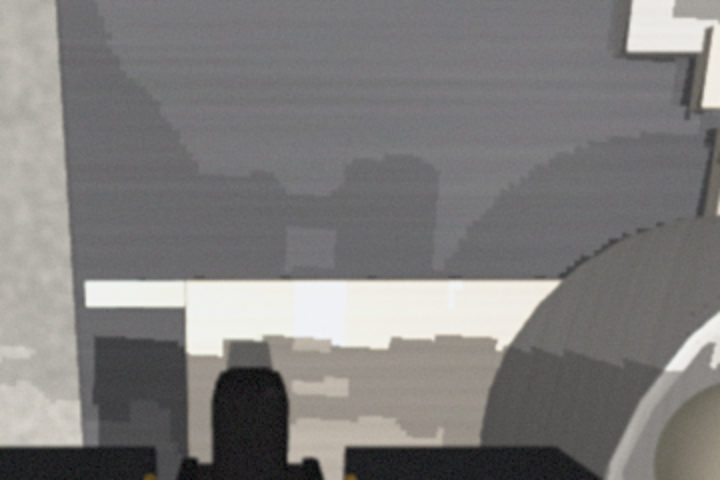

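The fin (crop ~(705,60)) and pointer (~(715,170)) are only just in view at the crop's right edge. The slide has travelled about 47 mm of 55.5, so I'll pull 8.5 mm more and then measure in the right part of the image.

```bash
python3 -m jog '[[0,-0.002,0,0,0,0,0.005],[0,-0.003,0,0,0,0,0.005],[0,-0.0025,0,0,0,0,0.005],[0,-0.001,0,0,0,0,0.005],[0,0,0,0,0,0,0.005],[0,0,0,0,0,0,0.005],[0,0,0,0,0,0,0.005],[0,0,0,0,0,0,0.005]]'
python3 - <<'E'
from h import *
from cell import env
import json
c=env.get_calibration('wrist'); im=env.read_camera('wrist');c['pose']=np.array(c['pose']).tolist(); json.dump(c,open('w3.json','w'))
s=env.read_camera('scene')
a=np.hstack([cv2.resize(im[0:130,500:600],(400,520)),cv2.resize(s[140:225,320:385],(398,520),interpolation=2)]); cv2.imwrite('pics/w4.png',a)
E
```

```text
time_s: 16.5
tool_pos: [0.436, 0.0946, 0.0781]
tool_rot: [179.7, -0.0, 94.0]
force: [9.0, 0.2, -9.0]
grip_width: 0.0159
grasp_force: 35.0
```

View pics/w4.png

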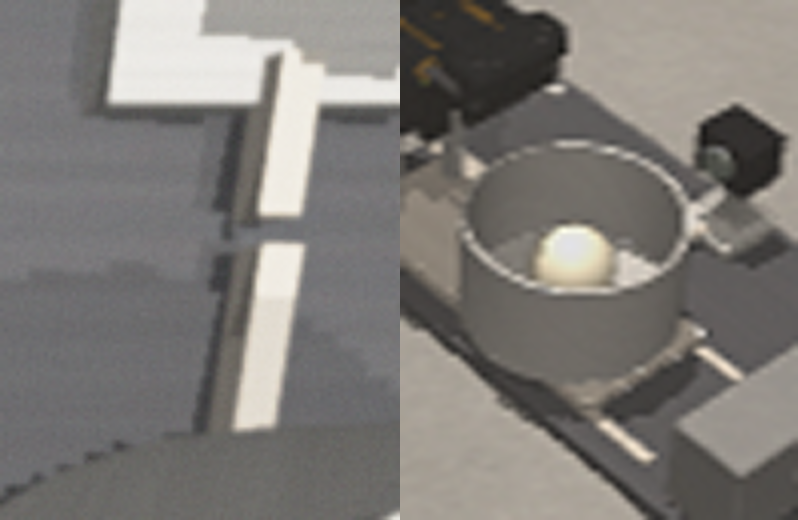

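The pointer (crop (280,243)) lines up with the fin (crop (281,217)) to within about 1 mm. The ball is on the pot's floor and the grip is 35 N, so I'll hold briefly and hand in.

```bash
python3 -m jog '[[0,0,0,0,0,0,0.005],[0,0,0,0,0,0,0.005],[0,0,0,0,0,0,0.005],[0,0,0,0,0,0,0.005]]' && python3 -c "
from cell import env
print(env.sign_off())"
```

```text
time_s: 16.93
tool_pos: [0.4361, 0.0946, 0.0781]
tool_rot: [179.7, -0.0, 94.0]
force: [9.8, 1.8, -7.8]
grip_width: 0.0158
grasp_force: 35.0
the job is handed in; nothing more can be done
None
```

I handed the job in at about 17 s: the large ball lies released on the pot's floor, and the gripper is holding the handle at 35 N with the pointer within about 1 mm of the index fin; sign-off returned no verdict.

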